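Set the switches of the worktop socket bank

ROBOT

A 6-joint arm with a two-finger parallel gripper is mounted at the origin on a cart in front of the work surface, level with it; the furniture and walls round the work are solid. World frame = base frame: x ahead of the robot, y to its left, z up, the work surface at z = 0. Lengths are in m, angles in rad, forces in N, time in s.
With the tool pointing down it reaches from about 0.425 to 0.95 m from the base axis. Payload 3.5 kg.
Tool frame: the origin (TCP) lies midway between the tips of the shut fingers; the grasp point (between the pads) lies 19 mm behind it; z points along the fingers, y is the line along which they close (so a half turn about z gives the same grasp; the last joint's range is limited). The gripper opens to 85 mm and grips with 20 to 120 N. Pads are 22 mm wide; open, the fingers measure 114 mm over their backs; the gripper's body (76 mm by 85 mm) begins 54 mm behind the grasp point. The pads swing forward as they close: fully open they stand 13 mm farther back than shut.
Start: joints at [-1.426, 0.286, 1.577, -0, 1.279, -0.15], TCP at [0.196, -0.646, 0.231] pointing down, gripper open.
Joint ranges: [-2.77, 2.77], [-0.9, 2.22], [0.21, 2.48], [-1.53, 4.67], [0.24, 2.81], [-2.84, 2.84]. Speed limits (rad/s): [2.79, 2.79, 3.14, 3.14, 3.14, 3.14].

INTERFACE

Orientations are given as a unit quaternion [x, y, z, w].
In Python, from plant import ctrl gives the robot as it stands.
- The arm moves only by the tool send_rows, never from a script. Its argument "series" is a list that holds one entry, the list of rows, each a list of 7 numbers: the shift along the tool's x, y, z in cm, then the turn, a rotation vector about the tool's x, y, z in rad, then the opening, from -1 (shut) to 1 (fully open). In form: [[[x, y, z, rx, ry, rz, jaw], ...]]. A call has 1 to 10 rows; each row shifts and turns the commanded pose from where the row before left it, along the tool's axes as they then stand; what a row does not reach is not made up. A row lasts 1/8 s, in which the tool goes at most 62.5 mm and 10.7 degrees, less where a joint would pass 70% of its speed; a pose out of reach is approached as far as the arm can. A call is refused whole if a number of a shift passes 6.25 or a number of a turn 0.188, either way. A call with a gripper value outside its range is refused whole. The fingers move at their own pace and stop on an object; "force" is the grip in N (left out, the last holds). Time passes only in rows, so rows that do not move let the fingers close. It gives the time, the measured TCP pose, the force, the opening and the grip force at its end, in the units of the state.
- ctrl.get_state(): the state, without advancing time (a new reading comes with each control period).
- ctrl.read_camera(name): name is "side" or "top" or "wrist"; returns a dict with "img" (420x560x3 uint8, red, green, blue), "fx", "fy", "cx", "cy" (pixels), "k1" (the pictures are not rectified: a ray, as slopes to the right and down, at radius r is drawn at 1 + k1 r^2 times it, then the intrinsics apply), "R" (3x3) and "t" (3): a world point X has camera coordinates R X + t; the wrist camera has in their place "hand_eye" (4x4, takes a point from camera to tool coordinates, whose origin is the TCP and whose axes are the flange's). Camera axes: x right, y down, z forward; pixel columns grow to the right and rows downward; lengths in m; the calibration is good to about 2 mm. A picture is of the moment at which its call begins: read the wrist's pose just before it. There is no depth.
- ctrl.sign_off(): hands the job in; it is judged then, once.
The state is a dict: "time": time; "qpos": joint angles; "dq": joint speeds; "joint_efforts": joint torques, N m; "eef_pos": TCP position; "tcp_rot": TCP orientation; "contact_force": force on the tool from outside, world axes, zero at the start; "wrist_torque": the same for the moment, N m; "opening": opening from 0.0 (shut) to 1.0 (fully open); "finger_force": force on a finger pad.
Only numpy, scipy, OpenCV 4.12 (cv2) and the standard library are available. Lean on these libraries where they do the work, as an engineer would, in place of code of your own. Each camera call takes 0.05 s, during which the arm holds its last target. There are 200 camera calls.

TASK

On the three-way socket bank on the worktop, set the slide switches so that the blue and the yellow one are on and the red one is off. On is fully slid towards the sockets, off is fully slid away from them.

Things in the scene. Friction and masses are not known exactly. Their poses are not given: they have to be found in the camera images.
- socket_bank: Fixed white socket bank with grey ends, 118 mm deep (x), 174 long (y), flat top 44 mm above the worktop; origin at the centre of its underside; turned up to 26 degrees. Its +x half has three empty round sockets, 33 mm wide; its -x half (nearer the robot) three slide switches side by side at y = -46, 0, +46 mm in its frame. Which colour is in which place varies.
- knob_red: Red switch knob on the bank's top: 14 (x) x 18 (y) x 18 mm high, origin at its centre, 53.5 mm above the worktop, axes as the bank's. Slides along the bank's x between stops, off at x = -39 mm and on at x = -13 mm (its centre, bank frame); friction 1.5 N, stays where left. Push it from either side or pinch it. Starts on.
- knob_blue: Blue switch knob, same size, stops and friction as the red one; origin at its centre. Starts off. (When a knob is on, the slot shows green on the side away from the sockets; when off, it shows black on the socket side.)
- knob_yellow: Yellow switch knob, same size, stops and friction as the red one; origin at its centre. Starts on.
There are look-alikes about, which are no part of the job. What is shaped like the part that bears knob_red but turquoise is not meant.

How it is judged:
By the outcome, as a careful person would: the job done as asked, in the order asked, and still so for the second after the job is handed in, with the robot touching nothing.
It also fails if it takes over 32 s, if anything falls off the work surface, if the arm or the gripper's body presses on something with over 40 N, if the wrist force passes 120 N, or if a joint passes its speed limit or range.

## Working session

There is one attempt and no reset: what is moved stays moved. The work goes in short steps, Python scripts to look and compute and a tool call to move; the robot and the scene stay as the last step left them, time stands still between calls to the robot, and variables do not carry over. Pictures are saved under pics/ and viewed, at most 10 in all, crops included, and the job is handed in when it is done.

Besides the shell and the picture viewer there is one more tool, called after "Request:" as name(argument=value, ...), one argument or row to a line, values as JSON. send_rows: Moves the arm, as the interface text tells. Its arguments: {"type":"object","properties":{"series":{"type":"array"},"force":{"type":"number"}},"required":["series"]}

```bash
ls; mkdir -p pics
cat > h.py <<'E'
import numpy as np, cv2, json
from plant import ctrl
from scipy.spatial.transform import Rotation as Ro
def cam(n):
    s=ctrl.get_state(); c=ctrl.read_camera(n)
    if n=="wrist":
        T=np.eye(4); T[:3,:3]=Ro.from_quat(s["tcp_rot"]).as_matrix(); T[:3,3]=s["eef_pos"]
        M=T@np.array(c["hand_eye"]); c["Rw"]=M[:3,:3]; c["o"]=M[:3,3]
    else:
        R=np.array(c["R"]); c["Rw"]=R.T; c["o"]=-R.T@np.array(c["t"])
    return c
def ray(c,u,v):
    x=np.array([(u-c["cx"])/c["fx"],(v-c["cy"])/c["fy"]]); y=x.copy()
    for _ in range(20): y=x/(1+c["k1"]*(y@y))
    d=c["Rw"]@np.array([y[0],y[1],1]); return c["o"],d/np.linalg.norm(d)
def onz(c,u,v,z):
    o,d=ray(c,u,v); return o+d*(z-o[2])/d[2]
def cross(r1,r2):
    (o,d),(p,e)=r1,r2
    a=np.linalg.lstsq(np.c_[d,-e],p-o,rcond=None)[0]
    P,Q=o+d*a[0],p+e*a[1]; return (P+Q)/2,np.linalg.norm(P-Q)
def save(n,c): cv2.imwrite("pics/"+n,cv2.cvtColor(c["img"],cv2.COLOR_RGB2BGR))
def blobs(c,name,amin=15):
    h=cv2.cvtColor(c["img"],cv2.COLOR_RGB2HSV)
    H={"red":[(0,8),(172,180)],"blue":[(100,130)],"yellow":[(20,34)]}[name]
    m=sum(cv2.inRange(h,(a,110,60),(b,255,255)) for a,b in H)
    n,_,st,ce=cv2.connectedComponentsWithStats(m)
    return [(ce[i].round(1).tolist(),st[i].tolist()) for i in range(1,n) if st[i][4]>=amin]
E
python3 - <<'E'
from h import *
s=ctrl.get_state(); print(s["time"],s["eef_pos"],s["tcp_rot"])
a=cam("top");b=cam("side");save("top.png",a);save("side.png",b)
for n in("red","blue","yellow"):
    print(n,blobs(a,n),blobs(b,n))
print(a["o"],b["o"],a["fx"])
E
```

```text
pics
0.0 [ 0.19605515 -0.64521121  0.22989996] [ 9.89156728e-01  1.46858794e-01  1.91236398e-05 -1.20876023e-03]
red [([371.6, 51.9], [363, 46, 19, 13, 113]), ([193.9, 68.9], [189, 66, 11, 6, 33]), ([349.5, 78.4], [347, 75, 6, 8, 24]), ([363.0, 84.5], [357, 82, 14, 6, 43]), ([206.8, 110.1], [193, 95, 28, 31, 680]), ([272.4, 199.5], [269, 197, 8, 6, 39]), ([147.3, 280.5], [139, 253, 19, 54, 517]), ([335.7, 285.5], [332, 282, 8, 7, 42])] [([210.0, 140.6], [186, 133, 50, 16, 321]), ([385.6, 152.7], [371, 141, 30, 23, 526]), ([426.0, 151.4], [424, 149, 6, 5, 22]), ([383.4, 169.0], [370, 160, 29, 15, 198]), ([294.9, 196.3], [291, 192, 8, 10, 65]), ([189.2, 253.8], [185, 248, 9, 13, 96]), ([472.8, 278.8], [471, 275, 5, 10, 20])]
blue [([187.0, 55.4], [183, 52, 10, 8, 51]), ([295.3, 204.5], [292, 202, 8, 6, 38])] [([291.1, 213.4], [288, 209, 7, 10, 60])]
yellow [([386.2, 4.1], [384, 1, 6, 7, 21]), ([385.1, 20.6], [361, 2, 48, 38, 761]), ([52.3, 31.5], [41, 20, 25, 25, 331]), ([289.6, 97.8], [277, 84, 26, 29, 576]), ([105.8, 113.3], [97, 104, 14, 18, 39]), ([252.3, 204.7], [249, 202, 8, 7, 43])] [([405.1, 31.4], [398, 25, 15, 14, 151]), ([362.2, 98.1], [354, 97, 18, 4, 30]), ([532.0, 168.2], [507, 149, 50, 37, 887]), ([287.2, 182.4], [284, 177, 7, 12, 64]), ([422.7, 213.5], [407, 199, 33, 30, 765])]
[0.39261691 0.04832851 0.9145711 ] [ 0.41304818 -0.62270192  0.60470844] 391.96729022811866
```

View pics/top.png

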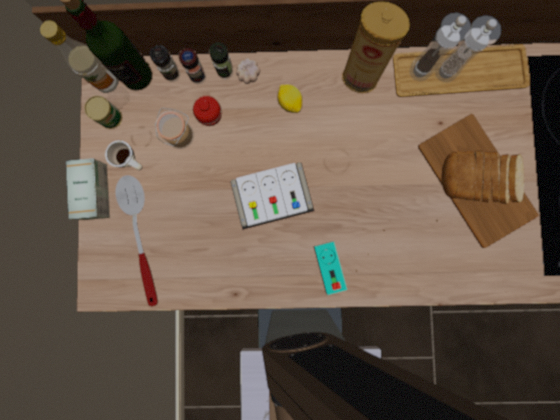

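View pics/side.png

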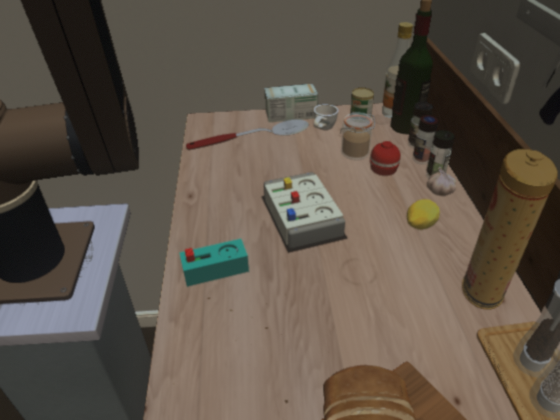

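The top view shows the white bank at (272,195), with the yellow knob at (252,205), red at (272,200) and blue at (295,204). The side view shows the same knobs at (287,182), (295,196) and (291,213). These could be mistaken for parts of it: the turquoise single switch with a red knob at top (336,285), side (189,254), the red jar at (207,110) and the lemon at (290,98). I choose the three knobs on the white bank.

Run:
```python
from h import *
a=cam("top");b=cam("side")
pt={"yellow":((252.3,204.7),(287.2,182.4)),"red":((272.4,199.5),(294.9,196.3)),"blue":((295.3,204.5),(291.1,213.4)),"fake":((335.7,285.5),(189.2,253.8))}
for k,(p,q) in pt.items():
    P,e=cross(ray(a,*p),ray(b,*q)); print(k,P.round(4),"gap",round(e,4),"top@.06",onz(a,*p,.06).round(4),"side@.0535",onz(b,*q,.0535).round(4))
# white top outline
for n,c,(x,y,w,h) in(("top",a,(222,155,100,85)),("side",b,(255,165,100,90))):
    g=cv2.cvtColor(c["img"],cv2.COLOR_RGB2HSV)[y:y+h,x:x+w]
    m=cv2.inRange(g,(0,0,120),(180,45,255)); m=cv2.morphologyEx(m,cv2.MORPH_CLOSE,np.ones((9,9)))
    ct=max(cv2.findContours(m,0,2)[0],key=cv2.contourArea)
    r=cv2.minAreaRect(ct); bx=cv2.boxPoints(r)+[x,y]; 
    B=np.array([onz(c,*p,.044) for p in bx]); print(n,cv2.contourArea(ct),B.round(4).tolist(),B.mean(0).round(4),[np.linalg.norm(B[i]-B[i-1]).round(4) for i in range(4)])
cr=cv2.resize(a["img"][165:240,220:350],(780,450),interpolation=2); 
cv2.imwrite("pics/crop.png",cr[:,:,::-1])
```

```text
yellow [0.4805 0.1215 0.0548] gap 0.0033 top@.06 [0.4783 0.1211 0.06  ] side@.0535 [0.4823 0.1235 0.0535]
red [0.4909 0.0769 0.0541] gap 0.0032 top@.06 [0.4886 0.0767 0.06  ] side@.0535 [0.4926 0.0778 0.0535]
blue [0.4786 0.0266 0.0548] gap 0.0033 top@.06 [0.4764 0.0268 0.06  ] side@.0535 [0.4804 0.0284 0.0535]
fake [ 0.2999 -0.0562  0.0509] gap 0.0027 top@.06 [ 0.2995 -0.0552  0.06  ] side@.0535 [ 0.3018 -0.0589  0.0535]
top 3489.5 [[0.5398, 0.1731, 0.044], [0.5779, 0.0125, 0.044], [0.4683, -0.0127, 0.044], [0.4305, 0.1461, 0.044]] [0.5041 0.0798 0.044 ] [np.float64(0.1125), np.float64(0.1651), np.float64(0.1125), np.float64(0.1633)]
side 2633.0 [[0.4373, 0.1445, 0.044], [0.5812, 0.184, 0.044], [0.5747, 0.0235, 0.044], [0.4486, -0.0058, 0.044]] [0.5104 0.0866 0.044 ] [np.float64(0.1507), np.float64(0.1492), np.float64(0.1606), np.float64(0.1295)]
```

View pics/crop.png

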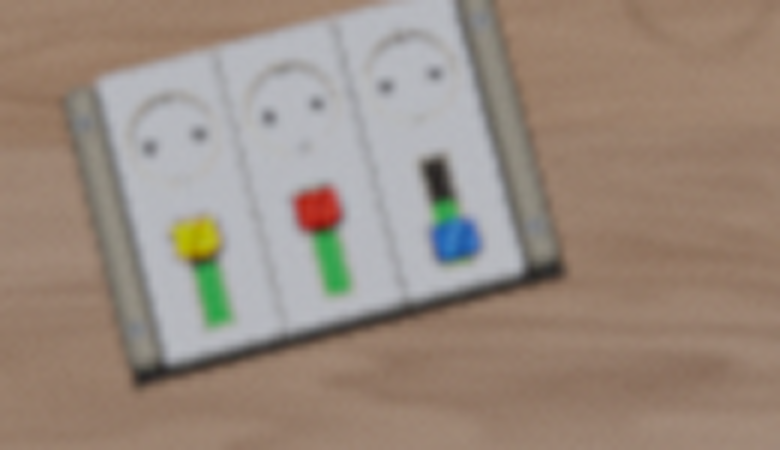

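The crop confirms it: yellow is on (197,238), red is on (318,208) and blue is off (456,240), all on the white bank. In the bank frame (centre about (0.504, 0.080), yaw 13.2°) they come to x = -13, -13.5 and -37 mm and y = +46, 0 and -46 mm, which matches the text. Triangulated heights are about 54–55 mm, which also matches. I'll move over it with the gripper shut.

Request:
send_rows(
  series=[
    [[3,-2,0,0,0,0.065,-1],[3,-2,0,0,0,0,-1],[3,-2,0,0,0,0,-1],[3,-2,0,0,0,0,-1],[3,-2,0,0,0,0,-1],[3,-2,0,0,0,0,-1],[3,-2,0,0,0,0,-1],[3,-2,0,0,0,0,-1],[3,-2,0,0,0,0,-1],[3,-2,0,0,0,0,-1]],
  ],
)

```text
time: 1.45
eef_pos: [0.4416, -0.3802, 0.2311]
tcp_rot: [0.993, 0.115, -0.0, -0.0]
contact_force: [0.0, 0.2, 0.6]
opening: -0.004
finger_force: 0.0
```

Request:
send_rows(
  series=[
    [[1,-4,0,0,0,0,-1],[1,-4,0,0,0,0,-1],[1,-4,0,0,0,0,-1],[1,-4,0,0,0,0,-1],[1,-4,0,0,0,0,-1],[1,-4,0,0,0,0,-1],[1,-4,0,0,0,0,-1],[1,-4,0,0,0,0,-1],[1,-4,0,0,0,0,-1],[0,0,0,0,0,0,-1]],
  ],
)

```text
time: 2.7
eef_pos: [0.4462, -0.0081, 0.2312]
tcp_rot: [0.993, 0.117, -0.0, -0.0]
contact_force: [0.5, 0.1, -0.6]
opening: 0.001
finger_force: 0.0
```

```bash
cat > m.py <<'E'
from h import *
import sys
C=np.array([.504,.080]); 
s=ctrl.get_state(); R=Ro.from_quat(s["tcp_rot"]).as_matrix()
print("t",s["time"],"tcp",s["eef_pos"].round(4) if hasattr(s["eef_pos"],"round") else s["eef_pos"],"yaw",np.degrees(np.arctan2(R[1,0],R[0,0])).round(2),"open",s["opening"],"F",np.round(s["contact_force"],1))
c=cam("wrist"); save(sys.argv[1],c)
K={}
for n in("red","blue","yellow"):
    for ce,st in blobs(c,n,150):
        P=onz(c,*ce,.058); print(n,ce,st,P.round(4),"tool dx,dy cm",((R.T@(P-s["eef_pos"]))[:2]*100).round(2))
E
python3 m.py w1.png
```

```text
t 2.7 tcp [ 0.4462 -0.0081  0.2312] yaw 13.41 open 0.0007231488054179827 F [ 0.5  0.1 -0.6]
red [200.1, 125.4] [190, 117, 21, 17, 325] [0.4893 0.0747 0.058 ] tool dx,dy cm [ 6.11 -7.05]
blue [251.9, 153.0] [243, 146, 19, 15, 277] [0.4763 0.0251 0.058 ] tool dx,dy cm [ 3.7  -2.53]
yellow [148.5, 124.6] [137, 116, 24, 18, 366] [0.4793 0.119  0.058 ] tool dx,dy cm [  6.17 -11.59]
```

View pics/w1.png

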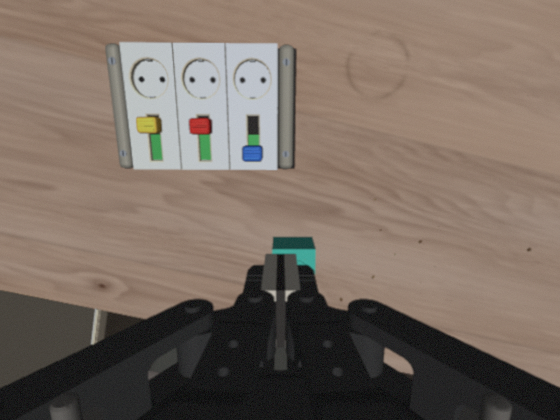

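The wrist view shows the bank square to the tool, with blue at (252,153), red at (200,125) and yellow at (148,125). Positions agree with the fixed cameras within about 2 mm. I'll go down on the robot side of blue.

Request:
send_rows(
  series=[
    [[1.2,-2.5,3,0,0,0,-1],[0,0,4,0,0,0,-1],[0,0,4,0,0,0,-1],[0,0,3,0,0,0,-1],[0,0,2,0,0,0,-1],[0,0,1.2,0,0,0,-1],[0,0,0.8,0,0,0,-1],[0,0,0,0,0,0,-1]],
  ],
)

```text
time: 3.75
eef_pos: [0.4526, 0.0166, 0.0513]
tcp_rot: [0.993, 0.114, -0.0, -0.0]
contact_force: [-0.3, 0.5, 0.2]
opening: 0.002
finger_force: 0.0
```

Request:
send_rows(
  series=[
    [[0.6,0,0,0,0,0,-1],[0.6,0,0,0,0,0,-1],[0.6,0,0,0,0,0,-1],[0.6,0,0,0,0,0,-1],[0.4,0,0,0,0,0,-1],[0.3,0,0,0,0,0,-1],[0,0,0,0,0,0,-1]],
  ],
)

```text
time: 4.62
eef_pos: [0.4832, 0.0241, 0.0513]
tcp_rot: [0.993, 0.115, 0.001, -0.0]
contact_force: [0.3, -0.5, -0.2]
opening: -0.001
finger_force: 0.0
```

```bash
python3 m.py w2.png
```

```text
t 4.625 tcp [0.4832 0.0241 0.0513] yaw 13.16 open -0.0007646055110480625 F [ 0.3 -0.5 -0.2]
red [164.5, 235.7] [139, 214, 51, 43, 1860] [0.4907 0.0747 0.058 ] tool dx,dy cm [ 1.88 -4.76]
blue [273.2, 237.2] [252, 215, 43, 44, 1649] [0.5002 0.0308 0.058 ] tool dx,dy cm [ 1.81 -0.27]
yellow [54.8, 234.5] [21, 212, 67, 44, 2263] [0.4811 0.1183 0.058 ] tool dx,dy cm [ 1.95 -9.23]
```

Blue is now in line with red and yellow. I'll press it a little further to find the stop.

Request:
send_rows(
  series=[
    [[0.1,0,0,0,0,0,-1],[0.1,0,0,0,0,0,-1]],
  ],
)

```text
time: 4.92
eef_pos: [0.4845, 0.0244, 0.0513]
tcp_rot: [0.993, 0.115, -0.0, -0.0]
contact_force: [-1.2, 0.3, 2.0]
opening: 0.003
finger_force: 0.8
```

Request:
send_rows(
  series=[
    [[0.1,0,0,0,0,0,-1],[0,0,0,0,0,0,-1]],
  ],
)

```text
time: 5.18
eef_pos: [0.4855, 0.0246, 0.0513]
tcp_rot: [0.993, 0.115, -0.0, -0.0]
contact_force: [-2.9, -1.2, 0.6]
opening: -0.0
finger_force: 1.1
```

Request:
send_rows(
  series=[
    [[0.1,0,0,0,0,0,-1],[0.1,0,0,0,0,0,-1],[0,0,0,0,0,0,-1]],
  ],
)

```text
time: 5.55
eef_pos: [0.4855, 0.0247, 0.0512]
tcp_rot: [0.993, 0.115, -0.003, 0.0]
contact_force: [-8.6, -3.2, 7.2]
opening: 0.006
finger_force: 4.5
```

```bash
python3 m.py w3.png
```

```text
t 5.55 tcp [0.4855 0.0247 0.0512] yaw 13.22 open 0.005814075793750986 F [-8.6 -3.2  7.2]
red [165.0, 241.2] [139, 219, 52, 44, 1880] [0.4907 0.0747 0.058 ] tool dx,dy cm [ 1.65 -4.76]
blue [273.5, 237.7] [252, 215, 43, 44, 1670] [0.5024 0.0313 0.058 ] tool dx,dy cm [ 1.79 -0.26]
yellow [55.6, 239.9] [22, 217, 66, 44, 2286] [0.4812 0.1184 0.058 ] tool dx,dy cm [ 1.72 -9.22]
```

Blue is at its stop (9 N). It reads about 1–2 mm beyond the line of the other two, so I'll also nudge yellow to confirm it is fully on.

Request:
send_rows(
  series=[
    [[-0.8,0,0,0,0,0,-1],[-0.4,0,-1.5,0,0,0,-1],[0,0,-2,0,0,0,-1],[0,-3,0,0,0,0,-1],[0,-3.2,0,0,0,0,-1],[0,-3,0,0,0,0,-1],[0,0,1.5,0,0,0,-1],[0,0,1.5,0,0,0,-1],[0,0,0.5,0,0,0,-1],[0,0,0,0,0,0,-1]],
  ],
)

```text
time: 6.85
eef_pos: [0.4547, 0.1113, 0.0505]
tcp_rot: [0.993, 0.114, -0.001, -0.0]
contact_force: [0.2, 1.3, -0.2]
opening: 0.001
finger_force: 0.0
```

```bash
python3 m.py w4.png
```

```text
t 6.85 tcp [0.4547 0.1113 0.0505] yaw 13.1 open 0.0012095341302594416 F [ 0.2  1.3 -0.2]
red [384.2, 218.8] [361, 197, 48, 43, 1703] [0.4898 0.0759 0.058 ] tool dx,dy cm [2.62 4.24]
blue [501.4, 215.3] [470, 194, 58, 41, 1718] [0.5017 0.0307 0.058 ] tool dx,dy cm [2.76 8.91]
yellow [271.3, 217.5] [250, 196, 43, 42, 1663] [0.48   0.1207 0.058 ] tool dx,dy cm [ 2.68 -0.34]
```

View pics/w4.png

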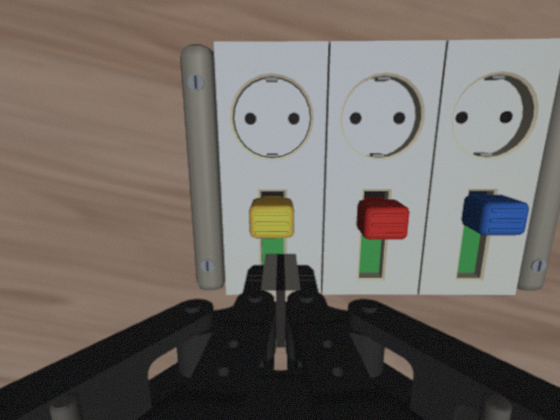

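The view shows blue on and yellow at (271,217), with the red knob at (384,219) still on. A gentle push will confirm yellow's stop.

Request:
send_rows(
  series=[
    [[0.5,0,0,0,0,0,-1],[0.4,0,0,0,0,0,-1],[0.1,0,0,0,0,0,-1],[0.1,0,0,0,0,0,-1],[0,0,0,0,0,0,-1]],
  ],
)

```text
time: 7.52
eef_pos: [0.4644, 0.1142, 0.0511]
tcp_rot: [0.993, 0.115, -0.002, 0.0]
contact_force: [-5.4, -1.9, 3.8]
opening: -0.002
finger_force: 2.7
```

Request:
send_rows(
  series=[
    [[0.1,0,0,0,0,0,-1],[0,0,0,0,0,0,-1]],
  ],
)

```text
time: 7.78
eef_pos: [0.4644, 0.1142, 0.051]
tcp_rot: [0.993, 0.115, -0.003, 0.0]
contact_force: [-7.3, -3.1, 5.2]
opening: 0.002
finger_force: 4.1
```

Yellow is at its stop. Next I'll go to the socket side of red.

Request:
send_rows(
  series=[
    [[-0.8,0,0,0,0,0,-1],[0,0,-2,0,0,0,-1],[0,0,-2,0,0,0,-1],[0,4.5,0,0,0,0,-1],[2.6,0,0,0,0,0,-1],[2.6,0,0,0,0,0,-1],[0,0,2,0,0,0,-1],[0,0,1.5,0,0,0,-1],[0,0,0.4,0,0,0,-1],[0,0,0,0,0,0,-1]],
  ],
)

```text
time: 9.02
eef_pos: [0.5194, 0.0809, 0.0521]
tcp_rot: [0.993, 0.115, -0.0, -0.0]
contact_force: [-1.2, 0.7, -0.6]
opening: 0.001
finger_force: 0.0
```

```bash
python3 m.py w5.png
```

```text
t 9.025 tcp [0.5194 0.0809 0.0521] yaw 13.16 open 0.0011772683004849093 F [-1.2  0.7 -0.6]
```

Request:
send_rows(
  series=[
    [[-0.8,0,0,0,0,0,-1],[-0.6,0,0,0,0,0,-1],[-0.6,0,0,0,0,0,-1],[-0.6,0,0,0,0,0,-1],[-0.6,0,0,0,0,0,-1],[-0.3,0,0,0,0,0,-1],[-0.2,0,0,0,0,0,-1],[0,0,0,0,0,0,-1]],
  ],
)

```text
time: 10.07
eef_pos: [0.4843, 0.0725, 0.0525]
tcp_rot: [0.993, 0.115, 0.001, -0.0]
contact_force: [3.9, 1.4, 0.4]
opening: -0.003
finger_force: 1.8
```

Request:
send_rows(
  series=[
    [[-0.1,0,0,0,0,0,-1],[-0.1,0,0,0,0,0,-1],[0,0,0,0,0,0,-1]],
  ],
)

```text
time: 10.45
eef_pos: [0.4843, 0.0724, 0.0528]
tcp_rot: [0.993, 0.114, 0.004, -0.0]
contact_force: [9.4, 4.1, -5.0]
opening: -0.001
finger_force: 4.6
```

Red is at its stop (10 N). I'll back off, lift and check.

Request:
send_rows(
  series=[
    [[0.6,0,0,0,0,0,-1],[0.2,0,-1,0,0,0,-1],[0,0,-3,0,0,0,-1],[-2,0,-4,0,0,0,-1],[-3,0,-4,0,0,0,-1],[0,0,-4,0,0,0,-1],[0,0,0,0,0,0,-1],[0,0,0,0,0,0,-1]],
  ],
)

```text
time: 11.45
eef_pos: [0.4402, 0.0624, 0.2119]
tcp_rot: [0.993, 0.115, -0.001, -0.0]
contact_force: [-0.5, 0.3, -0.5]
opening: 0.0
finger_force: 0.0
```

```bash
python3 m.py w6.png
```

```text
t 11.45 tcp [0.4402 0.0624 0.2119] yaw 13.17 open 0.00023232994400423275 F [-0.5  0.3 -0.5]
red [278.1, 167.5] [269, 160, 20, 16, 304] [0.4653 0.0699 0.058 ] tool dx,dy cm [ 2.64 -0.15]
blue [332.6, 136.5] [322, 128, 22, 18, 357] [0.5009 0.0312 0.058 ] tool dx,dy cm [5.22 4.42]
yellow [223.6, 136.5] [213, 128, 22, 18, 360] [0.4802 0.1202 0.058 ] tool dx,dy cm [ 5.24 -4.71]
```

View pics/w6.png

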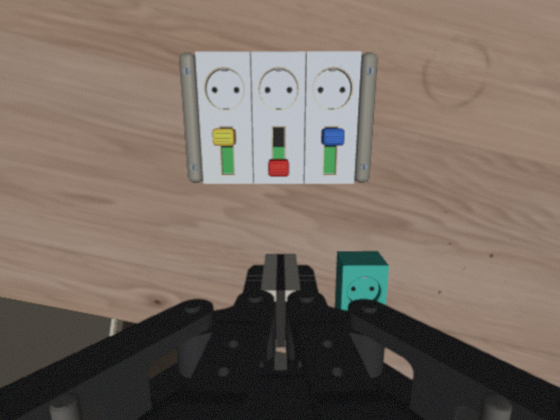

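The picture shows yellow (224,136) and blue (333,136) level and on. Red (278,168) is off, 25.9 mm behind them against the 26 mm of full travel. The arm is clear of everything.

```bash
python3 -c "
from plant import ctrl
print(ctrl.sign_off())"
```

```text
the job is handed in; nothing more can be done
None
```

The job is handed in: blue and yellow are fully on and red is fully off, each pushed to its stop, with the arm clear of everything at about 11.5 s of the 32 s limit; the sign-off gave no verdict.

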